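# Pin a drilled timber block in a test fork

### The arm

A 7-joint arm with a two-finger parallel gripper is mounted at the origin on the work surface. World frame = base frame: x ahead of the robot, y to its left, z up, the work surface at z = 0. Lengths are in m, angles in rad, forces in N, time in s.
With the tool pointing down it reaches from about 0.35 to 0.9 m from the base axis. Payload 8.1 kg.
Tool frame: the origin (TCP) lies at the centre of the arm's flange, where the gripper is bolted on; the fingertips stand 178 mm ahead of it and the grasp point (between the pads) lies 159 mm ahead of it; z points along the fingers, y is the line along which they close (so a half turn about z gives the same grasp; the last joint's range is limited). The gripper opens to 92 mm and grips with 3 to 60 N. Pads are 19 mm wide; open, the fingers measure 130 mm over their backs; the gripper's body (75 mm by 190 mm) begins 47 mm behind the grasp point.
Start: joints at [-0.103, 0.434, 0.025, 1.573, -0.012, 1.134, -0.075], TCP at [0.625, -0, 0.405] pointing down, gripper open.
Joint ranges: [-2.62, 2.62], [-0.44, 2.09], [-1.27, 1.32], [0.08, 2.57], [-1.32, 4.46], [0.12, 2], [-2.74, 2.74]. Speed limits (rad/s): [2.22, 2.22, 3.01, 3.01, 3.14, 3.14, 3.14].

### API

Orientations are given as a rotation vector (axis times angle).
In Python, from cell import arm gives the robot as it stands. The module is installed in compiled form; this text tells all that it offers.
- The arm moves only by the shell command python3 -m inch 'ROWS' [FORCE]. ROWS is text: rows parted by semicolons, each of 5 numbers parted by spaces: the shift along the tool's x, y, z in m, then the turn about the tool's z in rad, then the finger opening in m, from 0 to 0.0918. In form: x y z roll fingers; .... A call has 1 to 5 rows; each row is the pose to reach, as a shift and turn from the pose commanded when the call began, along the tool's axes at that moment; what a row does not reach only later rows make up. A row lasts 1/10 s, in which the tool goes at most 50 mm and 8.59 degrees, less where a joint would pass 70% of its speed; a pose out of reach is approached as far as the arm can. A call with a gripper value outside its range is refused whole. The fingers move at their own pace and stop on an object; FORCE is the grip in N (left out, the last holds). Time passes only in rows, so rows that repeat a pose let the fingers close. It gives the time, the measured TCP pose, the force, the opening and the grip force at its end, in the units of the state.
- arm.observe(): the state, without advancing time (a new reading comes with each control period).
- arm.get_image(name): name is "scene" or "side" or "wrist"; returns the picture (420x560x3 uint8, red, green, blue); there is no depth.
- arm.get_calibration(name): a dict with "intrinsics" (3x3 intrinsics, pixels), "distortion" ([k1, k2, p1, p2, k3] as OpenCV has them; the pictures are not rectified), "pose" (4x4, takes a point from camera to world coordinates). Camera axes: x right, y up, looking along -z (the intrinsics and any distortion apply to the point x, -y, -z); pixel columns grow to the right and rows downward; lengths in m; the calibration is good to about 2 mm. A picture is of the moment at which its call begins: read the wrist's pose just before it. get_calibration takes no time and is no camera call; for the wrist camera it gives the pose at the moment of the call.
- arm.sign_off(): hands the job in; it is judged then, once.
Trained networks look in the newest picture that a camera, given by its name, has taken for a name from the list of things; names that differ only in an ending like _2 or _b are one class to them, and where a whole thing is asked for, a point or a joint stands for the part that bears it (a point fixed in the world has none). Each returns a list of dicts, best first, with "conf" (0 to 1); they miss things now and then, are a little off and sometimes report something else, mostly with a low value. They report only what shows in the picture. A call takes as long as a camera call. They do not tell look-alikes from the thing itself.
- arm.look_for(camera, query): "point" ([row, column] in pixels, amid what is visible of it).
- arm.silhouettes(camera, query): "region" (420x560 bool, what is visible of it) and "point" ([row, column] in pixels, amid what is visible of it).
- arm.place_of(camera, query): "point" ([row, column] in pixels: a listed point, or the origin of a listed thing).
The state is a dict: "clock": time; "joints": joint angles; "dq": joint speeds; "joint_efforts": joint torques, N m; "position": TCP position; "ee_rot": TCP orientation; "force": force on the tool from outside, world axes, zero at the start; "ft_torque": the same for the moment, N m; "width": opening from 0.0 (shut) to 1.0 (fully open); "gripper_force": force on a finger pad.
Only numpy, scipy, OpenCV 4.12 (cv2) and the standard library are available. Lean on these libraries where they do the work, as an engineer would, in place of code of your own. Each camera call takes 0.05 s, during which the arm holds its last target. There are 200 camera calls.

### The job

Slide the drilled timber block all the way back against the stop of the steel test fork, so that its hole lines up with the holes in the two cheeks. Then bring the L-shaped steel pin up against the guide strip on its ledge and run it straight through the near cheek, the timber and the far cheek until its handle meets the near cheek. Leave everything else on the bench where it is.

Things in the scene. Friction and masses are not known exactly. Their poses are not given: they have to be found in the camera images.
- fork: Steel test fork fixed to the bench. Origin on the bench top below the middle of the bore line; x away from the robot (within 0.22 rad), y along the bores to the robot's left, z up. In mm: two upright cheeks, near y -42 to -28, far y 28 to 42, both x -35 to 35, z 10 to 80, with 23 bores at x 0, z 45. Between them a runway 56 wide, floor z 10, from x -140, low side rails to z 22 outside it.
- bore_near (a point): Centre of the near cheek's bore on its outer face (fork frame x 0, y -42, z 45 mm); axes as the fork's. The bore has 1.5 mm play all round the pin.
- bore_far (a point): Centre of the far cheek's bore on its outer face (fork frame x 0, y 42, z 45 mm); axes as the fork's.
- stop_face (a point): Middle of the stop's front face, an upright plate across the runway's far end (fork frame x 55, y 0, z 45 mm; its top at z 60); axes as the fork's.
- strip_face (a point): Middle of the guide strip's front face. In the fork frame, mm: a flat grey-painted ledge, top at z 35, x -135 to 75, y -225 to -42, leads up to the near cheek; on it the strip, a bar parallel to y, front face x 10, back x 22, y -202 to -42, top z 47. This point: x 10, y -122, z 41. The pin lying on the ledge with its shaft against the strip is in line with both bores.
- block: Loose timber block, 0.2 kg: 110 long (x), 50 wide (y), 70 high (z) mm, two thin lines along its top, a 30 mm hole through it along y at its middle. Origin at its centre, the hole's centre. It stands in the runway, partly between the cheeks, 30 to 55 mm short of the stop; home, its origin is on the bore line (fork frame x 0, z 45). It slides at 1 to 3 N.
- pin: Loose L-shaped pin of plain 20 mm round steel, 0.36 kg, lying flat on the ledge, off the strip and askew up to 0.15 rad. Origin on the shaft's axis half-way along it, 10 mm above the ledge. Shaft 126 mm along y, tip at y +63, tail at y -63. Handle at the tail, towards -x (the robot). Centre of mass at about x -10, y -15 mm: pushed in line with it, it does not turn. It slides at 2 to 6 N.
- pin_tip (a point): Centre of the pin's tip face (chamfered to 12 mm over the last 8 mm); axes as the pin's. With the handle against the near cheek it stands 22 mm out of the far cheek.
- pin_tail (a point): Centre of the pin's tail face, the one to push on; axes as the pin's. The tail face is round, 20 mm, next to the handle's side.
- handle_end (a point): End of the pin's handle: 20 mm round bar lying flat along the pin's x, its axis 10 mm from the tail face, its end 60 mm from the shaft's axis.
- transducer_a: Black puck 50 mm wide, 49 high, standing on the bench off the fork's far cheek; origin under its centre. Bystander.
- transducer_b: Another such puck, standing elsewhere on the bench; origin under its centre. Bystander.
- nut: Hexagonal steel nut 32 mm over corners, 16 high, lying on the ledge behind the guide strip; origin under its centre. Bystander.
- offcut: Timber offcut 90 x 45 x 35 mm on the bench; origin under its centre. Bystander.
- can: Blue can with a pale cap, 52 mm wide, 150 high, standing; origin under its centre. Bystander.
- driver: Screwdriver, 190 mm, lying on the bench. Bystander.
- jar: Small jar 60 mm wide, 75 high, standing; origin under its centre. Bystander.
There are look-alikes about, which are no part of the job. What is shaped like the block but orange or yellow is not meant.

How it is judged:
By the outcome, as a careful person would: the job done as asked, in the order asked, and still so for the second after the job is handed in, with the robot touching nothing.
It also fails if it takes over 54 s, if anything falls off the work surface, if the arm or the gripper's body presses on something with over 40 N, if the wrist force passes 120 N, or if a joint passes its speed limit or range.

## Working session

There is one attempt and no reset: what is moved stays moved. The work goes in short steps, Python scripts to look and compute and a shell command to move; the robot and the scene stay as the last step left them, time stands still between calls to the robot, and variables do not carry over. Pictures are saved under pics/ and viewed, at most 10 in all, crops included, and the job is handed in when it is done.

```bash
mkdir -p pics
cat > h.py <<'E'
import numpy as np, cv2
from cell import arm
from scipy.spatial.transform import Rotation as R
def ray(cam,rc,cal=None):
    c=cal or arm.get_calibration(cam); K=np.array(c['intrinsics']);d=np.array(c['distortion']);T=np.array(c['pose'])
    p=cv2.undistortPoints(np.array([[[rc[1],rc[0]]]],float),K,d)[0,0]
    return T[:3,3],T[:3,:3]@np.array([p[0],-p[1],-1.0])
def onz(cam,rc,z,cal=None):
    o,v=ray(cam,rc,cal); return o+v*(z-o[2])/v[2]
def proj(cam,P,cal=None):
    c=cal or arm.get_calibration(cam); K=np.array(c['intrinsics']);d=np.array(c['distortion']);T=np.array(c['pose'])
    q=(np.atleast_2d(P)-T[:3,3])@T[:3,:3]; q=q*[1,-1,-1]
    r=cv2.projectPoints(q.astype(float),np.zeros(3),np.zeros(3),K,d)[0][:,0]
    return r[:,::-1]
def tri(obs):
    A=np.zeros((3,3));b=np.zeros(3)
    for o,v in obs:
        v=v/np.linalg.norm(v);M=np.eye(3)-np.outer(v,v);A+=M;b+=M@o
    return np.linalg.solve(A,b)
def snap(cam,f):
    im=arm.get_image(cam); cv2.imwrite('pics/'+f,im[:,:,::-1]); return im
E
cat > a.py <<'E'
from h import *
a=snap('scene','scene.png');b=snap('side','side.png');c=snap('wrist','wrist.png')
zs=dict(bore_near=.045,bore_far=.045,stop_face=.045,strip_face=.041,block=.045,pin=.045,pin_tip=.045,pin_tail=.045,handle_end=.045,fork=0)
for q,z in zs.items():
  for cam in('scene','side','wrist'):
    for r in arm.place_of(cam,q)[:3]:
      print(q,cam,round(r['conf'],2),np.round(r['point']),np.round(onz(cam,r['point'],z),3))
s=arm.observe();print(s['clock'],s['position'],s['ee_rot'],s['force'],s['width'])
E
python3 a.py; python3 -c "
import cv2,numpy as np
cv2.imwrite('pics/m.png',cv2.resize(np.hstack([cv2.imread('pics/scene.png'),cv2.imread('pics/side.png')]),(800,300)))"
```

```text
bore_near scene 0.75 [215. 254.] [0.6   0.028 0.045]
bore_near scene 0.27 [206. 233.] [ 0.614 -0.042  0.045]
bore_near side 0.58 [232. 320.] [0.603 0.015 0.045]
bore_near wrist 0.88 [164. 261.] [0.607 0.026 0.045]
bore_far scene 0.9 [235. 273.] [0.617 0.119 0.045]
bore_far side 0.58 [205. 317.] [0.618 0.11  0.045]
bore_far wrist 0.77 [ 84. 274.] [0.623 0.11  0.045]
bore_far wrist 0.56 [232. 260.] [ 0.605 -0.054  0.045]
stop_face scene 0.74 [234. 246.] [0.663 0.069 0.045]
stop_face side 0.97 [217. 340.] [0.664 0.054 0.045]
stop_face wrist 0.68 [134. 315.] [0.667 0.059 0.045]
strip_face scene 0.87 [204. 234.] [ 0.605 -0.052  0.041]
strip_face scene 0.57 [222. 271.] [0.585 0.078 0.041]
strip_face side 0.89 [254. 328.] [ 0.605 -0.056  0.041]
strip_face side 0.28 [193. 332.] [0.669 0.148 0.041]
strip_face side 0.24 [157. 216.] [0.374 0.378 0.041]
strip_face wrist 0.75 [231. 260.] [ 0.605 -0.054  0.041]
block scene 0.9 [196. 344.] [0.371 0.153 0.045]
block scene 0.78 [240. 351.] [0.494 0.274 0.045]
block scene 0.61 [222. 273.] [0.583 0.085 0.045]
block side 0.86 [176. 255.] [0.474 0.26  0.
[... 690 characters left out ...]
93  0.045]
pin_tail scene 0.51 [187. 234.] [ 0.559 -0.107  0.045]
pin_tail side 0.91 [276. 319.] [ 0.567 -0.114  0.045]
pin_tail wrist 0.85 [276. 228.] [ 0.565 -0.111  0.045]
pin_tail wrist 0.62 [173. 225.] [0.567 0.017 0.045]
handle_end scene 0.67 [182. 250.] [ 0.509 -0.092  0.045]
handle_end scene 0.55 [199. 212.] [ 0.638 -0.11   0.045]
handle_end side 0.91 [273. 290.] [ 0.505 -0.093  0.045]
fork scene 0.9 [237. 262.] [0.613 0.069 0.   ]
fork side 0.66 [229. 320.] [0.618 0.064 0.   ]
fork wrist 0.66 [  8. 325.] [0.679 0.196 0.   ]
1.65 [ 6.25007006e-01 -2.74558210e-05  4.04746648e-01] [ 2.22144645e+00  2.22134938e+00 -1.50527352e-05] [ 0.04812987  0.31914454 -0.21395562] 0.9979893803017846
```

View pics/scene.png

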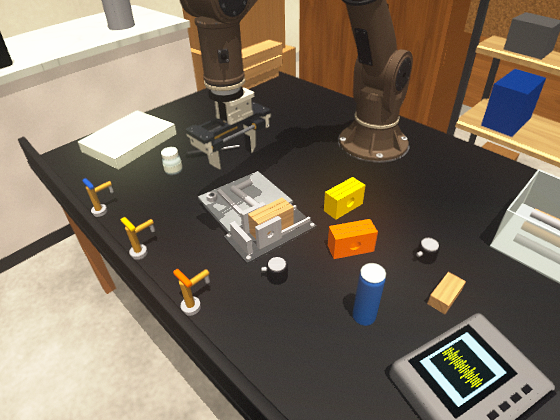

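View pics/side.png

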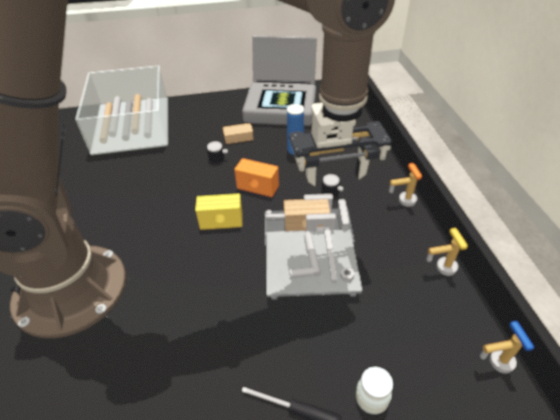

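View pics/wrist.png

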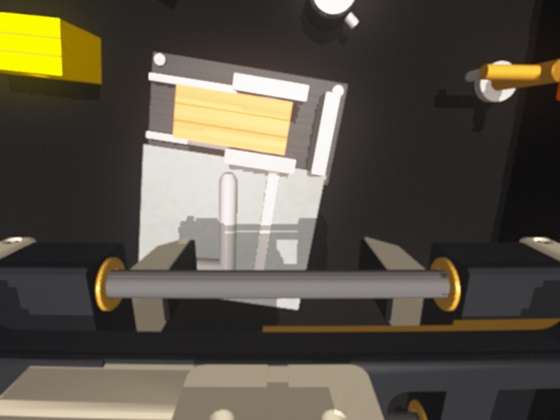

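Timber block (unpainted, two lines on top, in the runway) shows at scene (215,270), side (215,307) and wrist (120,235). Its look-alikes are yellow at scene (196,344) and orange at (240,351). The pin (round, with a handle) shows at wrist (225,229). It could be taken for the flat guide strip at (230,262) or the rods in the tray at scene (200,545). I choose the timber block and the round pin on the ledge.

```bash
cat > fit.py <<'E'
from h import *
from scipy.optimize import least_squares
F=dict(bore_near=(0,-.042,.045),bore_far=(0,.042,.045),stop_face=(.055,0,.045),strip_face=(.01,-.122,.041),fork=(0,0,0))
P=dict(pin=(0,0,.045),pin_tip=(0,.063,.045),pin_tail=(0,-.063,.045),handle_end=(-.06,-.053,.045))
B=dict(block=(0,0,.045))
def tf(p,L):
    c,s=np.cos(p[2]),np.sin(p[2]);return np.array([p[0]+c*L[0]-s*L[1],p[1]+s*L[0]+c*L[1],L[2]])
def fit(D,p0,cams,yaw=None,gate=.03):
    p0=np.array(p0,float);obs=[]
    cal={c:arm.get_calibration(c) for c in cams}
    for q,L in D.items():
      for c in cams:
        for r in arm.place_of(c,q):
          o=onz(c,r['point'],L[2],cal[c])
          if np.linalg.norm(o-tf(p0,L))<gate and r['conf']>.2: obs.append((q,c,L,o));break
    f=lambda p:np.concatenate([(tf(p,L)-o)[:2] for _,_,L,o in obs]+[[0 if yaw is None else 10*(p[2]-yaw)]])
    r=least_squares(f,p0,loss='soft_l1',f_scale=.003)
    return r.x,[(q,c,np.round((tf(r.x,L)-o)[:2]*1000,1)) for q,c,L,o in obs]
E
cat > b.py <<'E'
from fit import *
C=['scene','side','wrist']
f,e=fit(F,(.612,.068,-.17),C);print(np.round(f,4),*e,sep='\n')
p,e=fit(P,(.568,-.047,-.05),C);print(np.round(p,4),*e,sep='\n')
b,e=fit(B,(.582,.074,0),C,yaw=f[2]);print(np.round(b,4),*e,sep='\n')
Rf=np.array([[np.cos(f[2]),np.sin(f[2])],[-np.sin(f[2]),np.cos(f[2])]])
print('block in fork',Rf@(b-f)[:2],'pin in fork',Rf@(p-f)[:2],p[2]-f[2])
im=cv2.imread('pics/wrist.png')
def dr(p,L,col):
    q=proj('wrist',[tf(p,l) for l in L]); cv2.polylines(im,[np.round(q[:,::-1]*16).astype(int)],True,col,1,shift=4,lineType=16)
for y in((-.042,-.028),(.028,.042)): dr(f,[(x,yy,.08) for x,yy in((-.035,y[0]),(.035,y[0]),(.035,y[1]),(-.035,y[1]))],(0,0,255))
dr(f,[(-.135,-.225,.035),(.075,-.225,.035),(.075,-.042,.035),(-.135,-.042,.035)],(255,0,0))
dr(f,[(.01,-.202,.047),(.022,-.202,.047),(.022,-.042,.047),(.01,-.042,.047)],(0,0,255))
dr(b,[(-.055,-.025,.08),(.055,-.025,.08),(.055,.025,.08),(-.055,.025,.08)],(0,200,0))
dr(p,[(0,-.063,.045),(0,.063,.045)],(255,0,255))
cv2.imwrite('pics/w2.png',cv2.resize(im[40:320,120:370],None,fx=2.1,fy=2.1))
E
python3 b.py
```

```text
[ 0.612  0.068 -0.144]
('bore_near', 'scene', array([ 6. , -1.1]))
('bore_near', 'side', array([ 2.6, 11.5]))
('bore_near', 'wrist', array([-1.3,  0.3]))
('bore_far', 'scene', array([ 0.7, -9.3]))
('bore_far', 'side', array([ 0.4, -0.4]))
('bore_far', 'wrist', array([-5. , -0.8]))
('stop_face', 'scene', array([ 3.1, -8.4]))
('stop_face', 'side', array([2.8, 5.8]))
('stop_face', 'wrist', array([-0.5,  1.2]))
('strip_face', 'scene', array([-0.5, -2.3]))
('strip_face', 'side', array([-0.7,  1.8]))
('strip_face', 'wrist', array([-1. , -0.6]))
('fork', 'scene', array([-1. , -0.7]))
('fork', 'side', array([-5.9,  3.7]))
[ 0.5678 -0.0454 -0.0619]
('pin', 'scene', array([3.7, 1. ]))
('pin', 'side', array([1.8, 5.1]))
('pin', 'wrist', array([-1.3, -1.1]))
('pin_tip', 'scene', array([-0.5, -3.3]))
('pin_tip', 'side', array([0.4, 0.8]))
('pin_tip', 'wrist', array([ 0.8, -1.3]))
('pin_tail', 'scene', array([ 5.2, -1.1]))
('pin_tail', 'side', array([-3.3,  6. ]))
('pin_tail', 'wrist', array([-0.7,  3.1]))
('handle_end', 'scene', array([-4.7, -2.6]))
('handle_end', 'side', array([-0.5, -2.1]))
[ 0.5818  0.0741 -0.144 ]
('block', 'scene', array([ -1.7, -10.8]))
('block', 'side', array([0. , 4.8]))
('block', 'wrist', array([1.6, 0.4]))
block in fork [-0.0307325   0.00163824] pin in fork [-0.02745668 -0.11862917] 0.0820097721139045
```

View pics/w2.png

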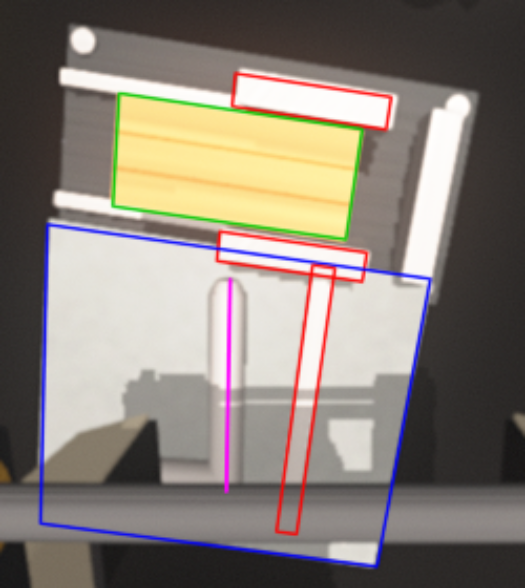

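The overlay agrees with the picture: timber block in the runway (crop 110–360, 95–240), round pin left of the strip (crop 228, 280–490), fork outlines on the cheeks and strip. Next I go behind the block and turn so the fingers close along the bores.

```bash
python3 -m inch '0.043 -0.068 0.03 -0.15 0; 0.086 -0.137 0.06 -0.3 0; 0.086 -0.137 0.06 -0.45 0; 0.086 -0.137 0.06 -0.6 0; 0.086 -0.137 0.06 -0.72 0'; python3 -m inch '0 0 0 -0.14 0; 0 0 0 -0.28 0; 0 0 0 -0.42 0; 0 0 0 -0.56 0; 0 0 0 -0.707 0';  python3 -m inch '0 0 0 0 0;0 0 0 0 0'
cat > where.py <<'E'
from h import *
f=np.array([.612,.068,-.144])
s=arm.observe();M=R.from_rotvec(s['ee_rot']).as_matrix()
c,sn=np.cos(f[2]),np.sin(f[2]);W=np.array([[c,sn],[-sn,c]])
print(s['clock'],'fork xy mm',np.round(W@(s['position'][:2]-f[:2])*1000,1),'tipz',round(1000*(s['position'][2]-.178),1),'tool y yaw err',round(np.arctan2(M[1,1],M[0,1])-np.pi/2-f[2],4),'tilt',np.round(M[:2,2],4),'F fork',np.round(W@np.array(s['force'])[:2],1),round(s['force'][2],1),'w',round(s['width'],3))
E
python3 where.py
```

```text
clock: 3.65
position: [0.4849, 0.088, 0.3438]
ee_rot: [-1.281, -2.866, 0.002]
force: [1.2, 0.4, 0.9]
width: 0.614
gripper_force: 0.0
clock: 4.15
position: [0.4881, 0.086, 0.3449]
ee_rot: [0.217, 3.134, 0.0]
force: [-0.3, -0.8, 0.2]
width: 0.176
gripper_force: 0.0
clock: 4.35
position: [0.4881, 0.0858, 0.3448]
ee_rot: [0.233, 3.133, 0.0]
force: [0.4, -0.8, -0.0]
width: 0.023
gripper_force: 0.0
4.35 fork xy mm [-1.252e+02 -1.000e-01] tipz 166.8 tool y yaw err -0.0045 tilt [0.0001 0.0001] F fork [ 0.5 -0.7] -0.0 w 0.023
```

```bash
python3 -m inch '0 0 0.05 0 0; 0 0 0.1 0 0; 0 0 0.13 0 0;0 0 0.13 0 0'; python3 where.py; python3 -m inch '-0.01 0 0 0 0; -0.02 0 0 0 0;-0.03 0 0 0 0; -0.035 0 0 0 0; -0.04 0 0 0 0'; python3 where.py
```

```text
clock: 4.75
position: [0.4864, 0.0856, 0.2114]
ee_rot: [-0.23, -3.127, 0.004]
force: [-0.1, 0.4, 0.5]
width: 0.004
gripper_force: 0.0
4.75 fork xy mm [-126.8   -0.6] tipz 33.4 tool y yaw err -0.0028 tilt [-0.0067 -0.0018] F fork [-0.2  0.4] 0.5 w 0.004
clock: 5.25
position: [0.5282, 0.0801, 0.2154]
ee_rot: [0.227, 3.133, 0.0]
force: [-2.6, 1.0, 2.0]
width: 0.003
gripper_force: 1.1
5.25 fork xy mm [-84.7  -0. ] tipz 37.4 tool y yaw err -0.0005 tilt [0.0007 0.0002] F fork [-2.7  0.6] 2.0 w 0.003
```

Contact made; continue in small steps to the stop.

```bash
python3 -m inch '-0.005 0 0 0 0; -0.009 0 0 0 0;-0.012 0 0 0 0;-0.014 0 0 0 0;-0.016 0 0 0 0'; python3 where.py;  python3 -m inch '-0.002 0 0 0 0; -0.003 0 0 0 0; -0.004 0 0 0 0;-0.005 0 0 0 0'; python3 where.py
```

```text
clock: 5.75
position: [0.5435, 0.078, 0.2147]
ee_rot: [-0.226, -3.133, 0.0]
force: [-2.1, 0.5, 1.3]
width: 0.004
gripper_force: 1.1
5.75 fork xy mm [-69.3   0. ] tipz 36.7 tool y yaw err 0.0002 tilt [-0.0003 -0.0001] F fork [-2.2  0.2] 1.3 w 0.004
clock: 6.15
position: [0.5469, 0.0776, 0.2145]
ee_rot: [-0.225, -3.13, 0.001]
force: [-11.3, 1.2, 9.8]
width: 0.003
gripper_force: 6.1
6.15 fork xy mm [-65.8   0.1] tipz 36.5 tool y yaw err 0.0007 tilt [-0.0036 -0.0004] F fork [-11.3  -0.4] 9.8 w 0.003
```

```bash
python3 -m inch '0.03 0 0 0 0; 0.03 0 -0.05 0 0; 0.03 0 -0.1 0 0;0.03 -0.04 -0.13 0 0; 0.01 -0.08 -0.15 0 0'; python3 -m inch '0 0 0 0 0; 0 0 0 0 0'; python3 where.py
cat > c.py <<'E'
from fit import *
import sys
s=arm.observe()['position'];T=np.array(arm.get_calibration('wrist')['pose']);print('cam off',np.round(T[:3,3]-s,3))
im=snap('wrist','w3.png');f=np.array([.612,.068,-.144])
C=['wrist']
fw,e=fit(F,f,C,gate=.015);print(np.round(fw,4),*e,sep='\n')
p,e=fit(P,(.568,-.045,-.03),['wrist','side','scene'],gate=.02);print('pin',np.round(p,4),*e,sep='\n')
arm.get_image('side')
for c in('wrist','side'):
  for r in arm.place_of(c,'block'):print(c,r['conf'],r['point'],onz(c,r['point'],.045))
E
python3 c.py
```

```text
clock: 6.65
position: [0.5263, 0.0004, 0.3679]
ee_rot: [0.218, 3.13, 0.001]
force: [1.3, -0.5, -0.7]
width: 0.003
gripper_force: 0.0
clock: 6.85
position: [0.5275, -0.0019, 0.3654]
ee_rot: [0.231, 3.131, -0.0]
force: [-0.6, 1.3, -0.4]
width: 0.007
gripper_force: 0.0
6.85 fork xy mm [-73.6 -81.3] tipz 187.4 tool y yaw err -0.0032 tilt [ 0.0022 -0.0002] F fork [-0.7  1.2] -0.4 w 0.007
cam off [-0.07   0.009 -0.02 ]
[ 0.61    0.0755 -0.144 ]
('fork', 'wrist', array([-0., -0.]))
pin
[ 0.5666 -0.0445 -0.0637]
('pin', 'wrist', array([ 0.1, -1.6]))
('pin', 'side', array([0.6, 6. ]))
('pin', 'scene', array([2.5, 1.9]))
('pin_tip', 'wrist', array([ 4.5, -1. ]))
('pin_tip', 'side', array([-0.7,  1.6]))
('pin_tip', 'scene', array([-1.6, -2.4]))
('pin_tail', 'wrist', array([ 2.3, -1.6]))
('pin_tail', 'side', array([-4.6,  6.9]))
('pin_tail', 'scene', array([ 3.9, -0.2]))
('handle_end', 'wrist', array([-0.5, -0.2]))
('handle_end', 'side', array([-1.7, -1.1]))
('handle_end', 'scene', array([-6. , -1.6]))
wrist 0.7 [108.2, 537.7] [0.47773585 0.25753909 0.045     ]
side 0.92 [179.1, 257.1] [0.47910284 0.24501248 0.045     ]
side 0.83 [207.8, 216.5] [0.35792295 0.15337485 0.045     ]
side 0.74 [213.2, 317.7] [0.61241911 0.07854853 0.045     ]
```

View pics/w3.png

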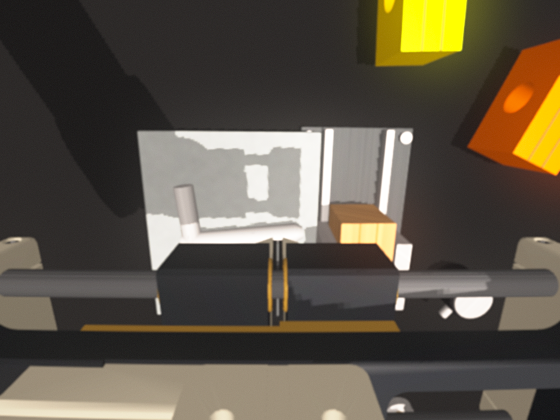

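The picture shows the block at (360,235) deep between the cheeks and the pin on the ledge (tip 300,235; handle end 185,190). The side view puts the block at x 0.612, which is home. Now I push the pin to the strip.

```bash
python3 -m inch '0.001 -0.049 0.03 0 0; 0.001 -0.049 0.08 0 0; 0.001 -0.049 0.12 0 0;0.001 -0.049 0.138 0 0; 0.001 -0.049 0.144 0 0';python3 where.py; python3 -m inch '-0.01 0 0 0 0; -0.018 0 0 0 0; -0.026 0 0 0 0; -0.034 0 0 0 0; -0.042 0 0 0 0'; python3 where.py
```

```text
clock: 8.4
position: [0.5181, -0.049, 0.2185]
ee_rot: [-0.226, -3.13, 0.0]
force: [0.7, 0.2, 0.1]
width: 0.011
gripper_force: 0.0
8.4 fork xy mm [ -76.1 -129.3] tipz 40.5 tool y yaw err -0.0 tilt [-0.0039  0.0002] F fork [0.6 0.3] 0.1 w 0.011
clock: 8.9
position: [0.561, -0.0549, 0.2213]
ee_rot: [-0.226, -3.133, 0.0]
force: [-4.0, 0.7, 2.7]
width: 0.006
gripper_force: 2.1
8.9 fork xy mm [ -32.9 -128.9] tipz 43.3 tool y yaw err 0.0001 tilt [-0.0003 -0.0001] F fork [-4.   0.1] 2.7 w 0.006
```

```bash
python3 -m inch '-0.004 0 0 0 0; -0.008 0 0 0 0; -0.011 0 0 0 0; -0.012 0 0 0 0; -0.013 0 0 0 0';python3 where.py; python3 -m inch '-0.001 0 0 0 0; -0.002 0 0 0 0; -0.002 0 0 0 0'; python3 where.py
```

```text
clock: 9.4
position: [0.5721, -0.0566, 0.2204]
ee_rot: [-0.225, -3.129, 0.001]
force: [-12.0, 2.2, 10.1]
width: 0.008
gripper_force: 6.1
9.4 fork xy mm [ -21.6 -129. ] tipz 42.4 tool y yaw err 0.0002 tilt [-0.004  -0.0001] F fork [-12.2   0.5] 10.1 w 0.008
clock: 9.7
position: [0.5728, -0.0566, 0.2201]
ee_rot: [-0.225, -3.126, 0.001]
force: [-15.0, 3.1, 12.1]
width: 0.004
gripper_force: 7.9
9.7 fork xy mm [ -20.9 -128.9] tipz 42.1 tool y yaw err 0.0006 tilt [-0.0074  0.    ] F fork [-15.3   0.9] 12.1 w 0.004
```

```bash
python3 -m inch '0.02 0 0 0 0; 0.02 0 -0.04 0 0; 0.01 -0.04 -0.06 0 0;-0.004 -0.089 -0.06 0 0; -0.004 -0.089 -0.06 0 0'; python3 -m inch '0 0 0 0 0;0 0 0 0 0'; python3 where.py
python3 - <<'E'
from fit import *
for c in('wrist','side','scene'):arm.get_image(c)
f=np.array([.612,.068,-.144])
p,e=fit(P,(.597,-.053,-.144),['wrist','side','scene'],gate=.025);print('pin',np.round(p,4),*e,sep='\n')
c,s=np.cos(f[2]),np.sin(f[2]);print(np.array([[c,s],[-s,c]])@(p-f)[:2],p[2]-f[2])
E
```

```text
clock: 10.2
position: [0.5672, -0.154, 0.2817]
ee_rot: [0.24, 3.128, -0.008]
force: [-0.4, -0.1, -0.9]
width: 0.001
gripper_force: 0.0
clock: 10.4
position: [0.5668, -0.1447, 0.2806]
ee_rot: [0.224, 3.133, 0.001]
force: [0.1, 0.8, -1.2]
width: 0.008
gripper_force: 0.0
10.4 fork xy mm [ -14.2 -217. ] tipz 102.6 tool y yaw err 0.001 tilt [0.0004 0.0008] F fork [-0.   0.9] -1.2 w 0.008
pin
[ 0.5934 -0.0521 -0.1836]
('pin', 'wrist', array([-2. ,  0.2]))
('pin', 'scene', array([-1.6, 10.6]))
('pin_tip', 'wrist', array([ 3.1, -3.4]))
('pin_tip', 'scene', array([ -4.1, -10. ]))
('pin_tail', 'wrist', array([-3.3, -2.5]))
('pin_tail', 'scene', array([13.2,  3.8]))
('handle_end', 'wrist', array([-0.1,  0.1]))
('handle_end', 'side', array([-0.1, -1.8]))
('handle_end', 'scene', array([11.4, 14.7]))
[-0.00121887 -0.12150565] -0.03959169415963351
```

```bash
python3 -m inch '0 0 0.03 0 0; 0 0 0.048 0 0; 0 0 0.056 0 0; 0 0 0.06 0 0;0 0 0.06 0 0'; python3 where.py; python3 -m inch '0 0.006 0 0 0; 0 0.012 0 0 0; 0 0.018 0 0 0; 0 0.022 0 0 0; 0 0.026 0 0 0'; python3 where.py
```

```text
clock: 11.65
position: [0.5668, -0.1457, 0.2208]
ee_rot: [0.226, 3.133, 0.0]
force: [0.2, -0.5, -0.2]
width: 0.008
gripper_force: 0.0
11.65 fork xy mm [ -14.1 -218. ] tipz 42.8 tool y yaw err 0.0002 tilt [0. 0.] F fork [ 0.3 -0.5] -0.2 w 0.008
clock: 12.15
position: [0.5705, -0.1201, 0.2211]
ee_rot: [0.226, 3.133, -0.002]
force: [-0.1, -3.9, 2.7]
width: 0.006
gripper_force: 1.9
12.15 fork xy mm [ -14.1 -192.1] tipz 43.1 tool y yaw err -0.0001 tilt [ 0.0006 -0.001 ] F fork [ 0.4 -3.9] 2.7 w 0.006
```

```bash
python3 -m inch '0 0.004 0 0 0; 0 0.008 0 0 0; 0 0.012 0 0 0; 0 0.016 0 0 0; 0 0.02 0 0 0'; python3 where.py; python3 -m inch '0 0.004 0 0 0; 0 0.008 0 0 0; 0 0.012 0 0 0; 0 0.016 0 0 0; 0 0.02 0 0 0'; python3 where.py
```

```text
clock: 12.65
position: [0.5732, -0.1003, 0.2208]
ee_rot: [-0.227, -3.133, 0.001]
force: [-0.7, -5.3, 3.3]
width: 0.001
gripper_force: 3.4
12.65 fork xy mm [ -14.2 -172.1] tipz 42.8 tool y yaw err -0.0004 tilt [-0.0001 -0.0006] F fork [ 0.  -5.3] 3.3 w 0.001
clock: 13.15
position: [0.5761, -0.0801, 0.2208]
ee_rot: [0.226, 3.133, -0.0]
force: [-0.8, -5.2, 4.0]
width: 0.008
gripper_force: 3.2
13.15 fork xy mm [ -14.2 -151.8] tipz 42.8 tool y yaw err -0.0 tilt [ 0.     -0.0001] F fork [-0.1 -5.2] 4.0 w 0.008
```

Run:
```python
from fit import *
im=snap('wrist','w4.png');print(arm.place_of('wrist','handle_end')[:1])
```

```text
[{'point': [168.1, 325.5], 'conf': 0.58}]
```

View pics/w4.png

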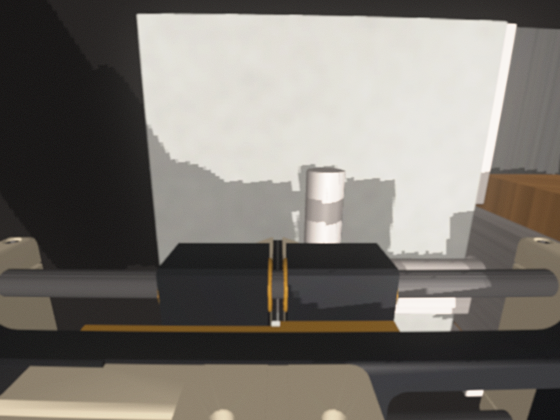

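The handle (325,170–245) runs square to the strip and the push force is steady at about 5 N, so the tip has entered the near cheek. I carry on pushing.

```bash
for i in 1; do python3 -m inch '0 0.004 0 0 0; 0 0.008 0 0 0; 0 0.012 0 0 0; 0 0.016 0 0 0; 0 0.02 0 0 0'; python3 where.py; python3 -m inch '0 0.004 0 0 0; 0 0.008 0 0 0; 0 0.012 0 0 0; 0 0.016 0 0 0; 0 0.02 0 0 0'; python3 where.py; done
```

```text
clock: 13.75
position: [0.5789, -0.0607, 0.2208]
ee_rot: [0.227, 3.133, -0.001]
force: [0.5, -5.1, 4.9]
width: 0.004
gripper_force: 3.4
13.75 fork xy mm [ -14.2 -132.2] tipz 42.8 tool y yaw err -0.0004 tilt [-0.     -0.0004] F fork [ 1.2 -4.9] 4.9 w 0.004
clock: 14.25
position: [0.5818, -0.041, 0.2208]
ee_rot: [-0.227, -3.133, 0.001]
force: [-1.1, -5.6, 5.3]
width: 0.006
gripper_force: 3.5
14.25 fork xy mm [ -14.3 -112.2] tipz 42.8 tool y yaw err -0.0003 tilt [-0.0001 -0.0005] F fork [-0.3 -5.7] 5.3 w 0.006
```

```bash
python3 -m inch '0 0.004 0 0 0; 0 0.008 0 0 0; 0 0.012 0 0 0; 0 0.016 0 0 0; 0 0.02 0 0 0'; python3 where.py; python3 -m inch '0 0.004 0 0 0; 0 0.008 0 0 0; 0 0.012 0 0 0; 0 0.015 0 0 0; 0 0.017 0 0 0'; python3 where.py
```

```text
clock: 14.75
position: [0.5847, -0.0213, 0.2209]
ee_rot: [0.227, 3.133, -0.001]
force: [-1.0, -5.6, 5.5]
width: 0.006
gripper_force: 4.1
14.75 fork xy mm [-14.2 -92.3] tipz 42.9 tool y yaw err -0.0005 tilt [ 0.0001 -0.0006] F fork [-0.2 -5.7] 5.5 w 0.006
clock: 15.25
position: [0.5872, -0.0043, 0.2208]
ee_rot: [0.226, 3.133, -0.001]
force: [0.2, -6.1, 4.7]
width: 0.003
gripper_force: 3.8
15.25 fork xy mm [-14.2 -75.2] tipz 42.8 tool y yaw err -0.0002 tilt [ 0.0001 -0.0005] F fork [ 1.1 -6. ] 4.7 w 0.003
```

```bash
python3 -m inch '0 0.001 0 0 0; 0 0.002 0 0 0; 0 0.003 0 0 0; 0 0.004 0 0 0; 0 0.005 0 0 0'; python3 where.py; python3 -m inch '0 0.001 0 0 0; 0 0.001 0 0 0'; python3 where.py
```

```text
clock: 15.75
position: [0.5877, -0.002, 0.2207]
ee_rot: [-0.23, -3.133, 0.006]
force: [-1.8, -13.7, 7.3]
width: 0.01
gripper_force: 7.5
15.75 fork xy mm [-14.  -72.8] tipz 42.7 tool y yaw err -0.0027 tilt [-0.0008 -0.0036] F fork [  0.2 -13.8] 7.3 w 0.01
clock: 15.95
position: [0.5878, -0.0018, 0.2207]
ee_rot: [-0.231, -3.132, 0.007]
force: [-1.7, -15.3, 7.1]
width: 0.005
gripper_force: 7.7
15.95 fork xy mm [-14.  -72.5] tipz 42.7 tool y yaw err -0.0034 tilt [-0.0011 -0.0045] F fork [  0.5 -15.4] 7.1 w 0.005
```

The force rose at the expected place, so the handle is on the cheek. I back off and check.

```bash
python3 -m inch '0 -0.02 0 0 0; 0 -0.05 0 0 0; 0 -0.05 -0.05 0 0;0 -0.06 -0.1 0 0;0.04 -0.07 -0.15 0 0'; python3 -m inch '0.04 -0.03 -0.03 0 0;0.04 -0.03 -0.03 0 0;0.04 -0.03 -0.03 0 0'
python3 - <<'E'
from fit import *
a=snap('scene','s5.png');b=snap('side','d5.png');w=snap('wrist','w5.png')
f=np.array([.612,.068,-.144])
for q,L in(('pin_tip',(0,.064,.045)),('handle_end',(-.06,-.052,.045)),('block',(0,0,.045))):
  for c in('scene','side','wrist'):
    print(q,c,'expect',np.round(proj(c,tf(f,L))[0]),[(np.round(r['point']),round(r['conf'],2)) for r in arm.place_of(c,q)[:3]])
v=[cv2.resize(i[y:y+120,x:x+130],(390,360)) for i,y,x in((a,165,185),(b,175,255))]
cv2.imwrite('pics/m5.png',np.hstack(v)[:,:,::-1])
E
```

```text
clock: 16.45
position: [0.5501, -0.0603, 0.3608]
ee_rot: [0.225, 3.13, 0.003]
force: [0.9, -1.1, 1.1]
width: -0.0
gripper_force: 0.0
clock: 16.75
position: [0.5034, -0.0846, 0.3895]
ee_rot: [0.227, 3.132, 0.0]
force: [0.7, -0.2, 0.6]
width: 0.007
gripper_force: 0.0
pin_tip scene expect [238. 275.] [(array([244., 276.]), 0.53)]
pin_tip side expect [199. 316.] []
pin_tip wrist expect [262. 474.] []
handle_end scene expect [205. 268.] []
handle_end side expect [232. 297.] [(array([229., 296.]), 0.69), (array([400., 372.]), 0.35), (array([193., 330.]), 0.21)]
handle_end wrist expect [213. 381.] [(array([212., 384.]), 0.59)]
block scene expect [224. 261.] [(array([240., 353.]), 0.83), (array([229., 260.]), 0.6), (array([196., 343.]), 0.57)]
block side expect [216. 319.] [(array([178., 253.]), 0.86), (array([216., 314.]), 0.7), (array([211., 214.]), 0.58)]
block wrist expect [262. 421.] [(array([265., 420.]), 0.98), (array([ 22., 492.]), 0.73), (array([306., 417.]), 0.18)]
```

View pics/m5.png

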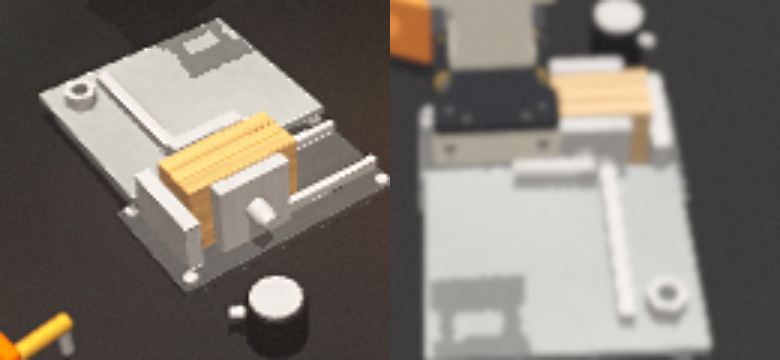

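View pics/w5.png

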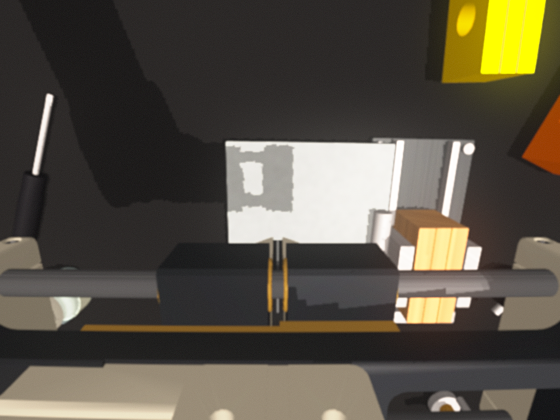

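The scene crop shows the pin tip standing out of the far cheek at (262,212), the block against the stop, and the nut and puck untouched. In the wrist view the handle lies against the near cheek at (385,225). I hand it in.

```bash
python3 -c "
from cell import arm
print(arm.sign_off())"
```

```text
the job is handed in; nothing more can be done
None
```

I pushed the block home against the stop, brought the pin against the strip and ran it through both cheeks until its handle met the near cheek, then handed the job in with about 17 s on the clock.

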